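Sort the trolley: spices, glasses and fruit

ROBOT

A 6-joint arm with a two-finger parallel gripper is mounted at the origin on a cart in front of the work surface, level with it; the furniture and walls round the work are solid. World frame = base frame: x ahead of the robot, y to its left, z up, the work surface at z = 0. Lengths are in mm, angles in rad, forces in N, time in s.
With the tool pointing down it reaches from about 400 to 925 mm from the base axis. Payload 12.5 kg.
Tool frame: the origin (TCP) lies at the centre of the arm's flange, where the gripper is bolted on; the fingertips stand 190 mm ahead of it and the grasp point (between the pads) lies 171 mm ahead of it; z points along the fingers, y is the line along which they close (so a half turn about z gives the same grasp; the last joint's range is limited). The gripper opens to 95 mm and grips with 3 to 60 N. Pads are 20 mm wide; open, the fingers measure 119 mm over their backs; the gripper's body (75 mm by 180 mm) begins 59 mm behind the grasp point.
Start: joints at [1.109, 0.491, 1.559, -0, 1.092, -0.106], TCP at [217.689, 585.864, 404.761] pointing down, gripper open.
Joint ranges: [-3.1, 3.1], [-0.84, 2.19], [0.05, 2.79], [-1.13, 4.28], [0.06, 2.93], [-2.69, 2.69]. Speed limits (rad/s): [2.22, 2.22, 2.79, 3.14, 3.14, 3.14].

INTERFACE

Orientations are given as [roll, pitch, yaw] about the fixed x, y, z axes, in that order (R = Rz(yaw) Ry(pitch) Rx(roll)).
In Python, from cell import env, read_camera, search_frame, cut_out gives the robot as it stands. The module is installed in compiled form; this text tells all that it offers.
- The arm moves only by the tool move_arm, never from a script. Its argument "commands" is a list of rows, each a list of 3 entries, a list of its own where there are three numbers: the shift along the world's x, y, z normalised to -1 to 1, where 1 is 0.03 m, then the turn about the world's z normalised to -1 to 1, where 1 is 0.08 rad, then the opening, from -1 (shut) to 1 (fully open), so that 0 is half open. A call has 1 to 20 rows; each row shifts and turns the commanded pose from where the row before left it; what a row does not reach is not made up. A row lasts 1/12 s, in which the tool goes at most 41.7 mm and 7.16 degrees, less where a joint would pass 70% of its speed; a pose out of reach is approached as far as the arm can. A call with a number of a shift or a turn outside -1 to 1 is refused whole. A call with a gripper value outside its range is refused whole. The fingers move at their own pace and stop on an object; the grip force is fixed at half the most. Time passes only in rows, so rows that do not move let the fingers close. It gives the time, the measured TCP pose, the force, the opening and the grip force at its end, in the units of the state.
- env.state(): the state, without advancing time (a new reading comes with each control period).
- read_camera(name): name is "scene" or "side" or "wrist"; returns a dict with "image" (480x640x3 uint8, red, green, blue), "fx", "fy", "cx", "cy" (pixels), "rvec" (rotation vector, rad) and "tvec" (3), from world to camera coordinates, as OpenCV has them. Camera axes: x right, y down, z forward; pixel columns grow to the right and rows downward; lengths in mm; the calibration is good to about 2 mm. A picture is of the moment at which its call begins. There is no depth.
- env.job_done(): hands the job in; it is judged then, once.
Trained networks look in a picture, given as the dict that the camera call returned (one of the last four; its "shot" number tells which), for a name from the list of things; names that differ only in an ending like _2 or _b are one class to them, and where a whole thing is asked for, a point or a joint stands for the part that bears it (a point fixed in the world has none). Each returns a list of dicts, best first, with "confidence" (0 to 1); they miss things now and then, are a little off and sometimes report something else, mostly with a low value. They report only what shows in the picture. A call takes as long as a camera call.
- search_frame(thing, picture): "at" ([column, row] in pixels, amid what is visible of it).
- cut_out(thing, picture): "region" (480x640 bool, what is visible of it) and "at" ([column, row] in pixels, amid what is visible of it).
The state is a dict: "t": time; "joints": joint angles; "qvel": joint speeds; "tau": joint torques, N m; "eef_pos": TCP position; "tcp_rot": TCP orientation; "ft_force": force on the tool from outside, world axes, zero at the start; "moment": the same for the moment, N m; "opening": opening from 0.0 (shut) to 1.0 (fully open); "grip_force": force on a finger pad.
Only numpy, scipy, OpenCV 4.12 (cv2) and the standard library are available. Lean on these libraries where they do the work, as an engineer would, in place of code of your own. Each camera call takes 0.05 s, during which the arm holds its last target. There are 200 camera calls.

TASK

Sort the things on the trolley: stand the two red-lidded spice jars in the wooden tray and the teal tumbler and the amber jug in the white tray, one to a bay and upright, either one in either bay, and put the lemon in the green bowl. Leave the bowl upright on the trolley and do not disturb the pepper mill and the brown bottle.

Things in the scene. Friction and masses are not known exactly. Their poses are not given: they have to be found in the camera images.
- spice_one_mid (a point): Spice jar: clear round jar with a red lid and an orange and dark red label, 45 mm diameter, 106 mm tall, standing. The point is the jar's centre, 53 mm above its base; z is the jar's axis.
- spice_two_mid (a point): Spice jar: clear round jar with a red lid and a green and cream label, 45 mm diameter, 106 mm tall, standing. The point is the jar's centre, 53 mm above its base; z is the jar's axis.
- tumbler_mid (a point): Tumbler of teal pressed glass, standing mouth up, 66 mm diameter at the rim, narrower at the foot, 85 mm tall. Treat it as solid: grip it from outside. The point is its centre, 42.5 mm above its base; z is its axis.
- jug_mid (a point): Small amber glass jug, standing, 94 mm tall; round body 58 mm diameter at the belly, narrowing to the neck, with a loop handle that sticks out along its -y axis to 40 mm from the body's axis, 38 to 82 mm above the base. Treat it as solid: grip the body from outside along its x axis, across the handle. The point is the centre of the round body, 47 mm above its base; z is its axis.
- lemon_mid (a point): Yellow lemon lying on its side, 78 mm long, 55 mm wide, 56 mm high. The point is its centre, 28 mm above the surface; its x axis runs along its length, so it is 55 mm wide along its y axis.
- spice_caddy: Light wooden tray, 74 mm (x) by 144 mm (y), fixed where it stands, with two equal open bays side by side along its y axis. Each bay is 66 by 66 mm inside; bay centres are at y = +35 and -35 mm from the origin; walls 18 mm high and 4 mm thick; bay floor 5 mm above the surface. Origin: centre of the underside. x and y are level, z up. A small steel grip on each short end.
- glass_tray: White plastic tray, 84 mm (x) by 164 mm (y), fixed where it stands, with two equal open bays side by side along its y axis. Each bay is 76 by 76 mm inside; bay centres are at y = +40 and -40 mm from the origin; walls 18 mm high and 4 mm thick; bay floor 5 mm above the surface. Origin: centre of the underside. x and y are level, z up. A small steel grip on each short end.
- bowl: Round green bowl, loose, 115 mm across the rim, 59 mm high, foot 65 mm across, inner floor about 10 mm above the surface. Origin: centre of its underside.
- mill_mid (a point): Dark wooden pepper mill, 58 mm diameter, 170 mm tall, a bystander at the robot's end of the trolley, on the left. The point is its centre, 85 mm above the surface.
- bottle_mid (a point): Brown bottle, 52 mm wide, 121 mm tall, a bystander at the robot's end of the trolley, on the right. The point is its centre, 60 mm above the surface.

How it is judged:
By the outcome, as a careful person would: the job done as asked, in the order asked, and still so for the second after the job is handed in, with the robot touching nothing.
It also fails if it takes over 118 s, if anything falls off the work surface, if the arm or the gripper's body presses on something with over 40 N, if the wrist force passes 120 N, or if a joint passes its speed limit or range.

## Working session

There is one attempt and no reset: what is moved stays moved. The work goes in short steps, Python scripts to look and compute and a tool call to move; the robot and the scene stay as the last step left them, time stands still between calls to the robot, and variables do not carry over. Pictures are saved under pics/ and viewed, at most 14 in all, crops included, and the job is handed in when it is done.

Besides the shell and the picture viewer there is one more tool, called as name(argument=value, ...), one argument or row to a line, values as JSON. move_arm: Moves the arm, as the interface text tells. Its arguments: {"type":"object","properties":{"commands":{"type":"array","items":{"type":"array"}}},"required":["commands"]}

```bash
mkdir -p pics; cat > h.py <<'E'
import numpy as np, cv2
from cell import env, read_camera, search_frame, cut_out
def ray(p,uv):
    R=cv2.Rodrigues(np.array(p["rvec"],float))[0]; t=np.array(p["tvec"],float).ravel()
    d=R.T@np.array([(uv[0]-p["cx"])/p["fx"],(uv[1]-p["cy"])/p["fy"],1.]); c=-R.T@t
    return c,d/np.linalg.norm(d)
def onz(p,uv,z):
    c,d=ray(p,uv); return c+d*(z-c[2])/d[2]
def tri(rs):
    A=np.zeros((3,3));b=np.zeros(3)
    for c,d in rs:
        P=np.eye(3)-np.outer(d,d);A+=P;b+=P@c
    return np.linalg.solve(A,b)
def proj(p,X):
    K=np.array([[p["fx"],0,p["cx"]],[0,p["fy"],p["cy"]],[0,0,1.]])
    return cv2.projectPoints(np.array(X,float).reshape(-1,1,3),np.array(p["rvec"],float),np.array(p["tvec"],float),K,None)[0].reshape(-1,2)
def save(p,n): cv2.imwrite("pics/"+n,p["image"][:,:,::-1])
E
python3 - <<'E'
from h import *
Z=dict(spice_one_mid=53,spice_two_mid=53,tumbler_mid=42,jug_mid=47,lemon_mid=28,spice_caddy=10,glass_tray=10,bowl=30,mill_mid=85,bottle_mid=60)
ps={n:read_camera(n) for n in("scene","side")}
for n,p in ps.items(): save(p,n+"0.png"); print(n,ray(p,(320,240)))
for k,z in Z.items():
    rs=[]
    for n,p in ps.items():
        for i,r in enumerate(search_frame(k,p)[:2]):
            print(k,n,np.round(r["at"]),round(r["confidence"],2),np.round(onz(p,r["at"],z)))
            if i==0: rs.append(ray(p,r["at"]))
    if len(rs)==2: print("   tri",np.round(tri(rs)))
E
```

```text
scene (array([-339.31830263, -673.98813032,  582.09372555]), array([ 0.68943307,  0.58227107, -0.43086244]))
side (array([ 425.88702117, -740.81201449, 1007.49239655]), array([ 0.05981095,  0.61783322, -0.7840311 ]))
spice_one_mid scene [408. 291.] 0.57 [ 443. -238.   53.]
spice_one_mid side [302. 349.] 0.81 [ 444. -240.   53.]
   tri [ 444. -238.   52.]
spice_two_mid scene [256. 230.] 0.71 [451. 195.  53.]
spice_two_mid side [294. 254.] 0.53 [442. -21.  53.]
   tri [410.  58.  62.]
tumbler_mid scene [320. 260.] 0.7 [445. -12.  42.]
tumbler_mid side [294. 253.] 0.96 [441. -10.  42.]
   tri [441. -14.  45.]
jug_mid scene [364. 281.] 0.77 [ 426. -143.   47.]
jug_mid side [300. 303.] 0.91 [ 447. -136.   47.]
jug_mid side [236. 168.] 0.37 [320. 249.  47.]
   tri [ 448. -128.   32.]
lemon_mid scene [284. 250.] 0.71 [453. 106.  28.]
lemon_mid side [298. 214.] 0.63 [457. 108.  28.]
   tri [457. 110.  25.]
spice_caddy scene [312. 230.] 0.79 [611. 157.  10.]
spice_caddy scene [381. 323.] 0.17 [ 370. -225.   10.]
spice_caddy side [367. 196.] 0.68 [624. 168.  10.]
   tri [626. 173.   1.]
glass_tray scene [440. 279.] 0.92 [ 593. -228.   10.]
glass_tray side [382. 340.] 0.69 [ 599. -211.   10.]
   tri [ 600. -218.    8.]
bowl scene [366. 238.] 0.73 [624.  -7.  30.]
bowl side [376. 252.] 0.86 [617. -12.  30.]
   tri [616. -14.  34.]
mill_mid scene [202. 228.] 0.85 [330. 245.  85.]
mill_mid scene [366. 240.] 0.42 [520. -80.  85.]
mill_mid side [238. 167.] 0.87 [330. 212.  85.]
   tri [325. 227.  84.]
bottle_mid scene [379. 322.] 0.72 [ 309. -260.   60.]
bottle_mid side [236. 360.] 0.71 [ 324. -255.   60.]
   tri [ 323. -251.   49.]
```

View pics/scene0.png

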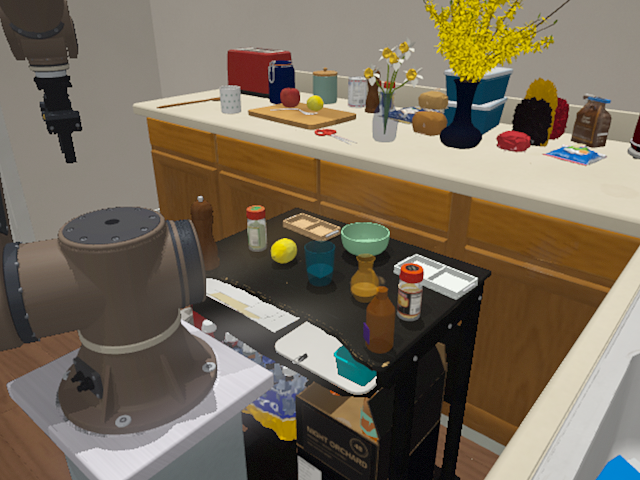

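View pics/side0.png

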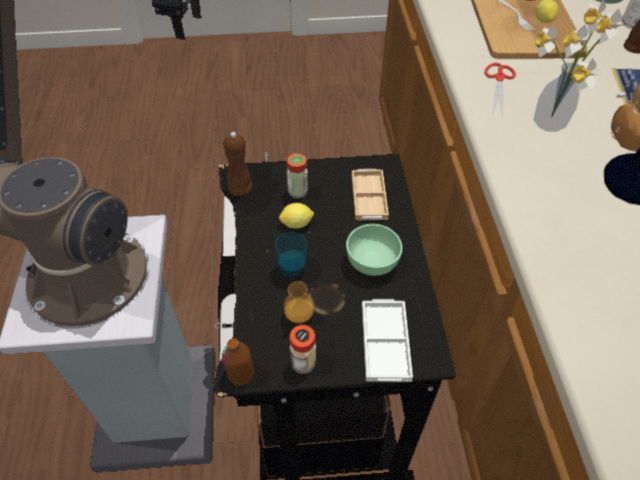

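Everything is in view, and the network positions agree with the pictures. Tall mill is at top left and the bottle at bottom left in the side view. The side camera's "spice_two" hit was really the tumbler. I'll move over the row for a wrist look.

move_arm(
  commands=[
    [[0.5,-0.95,0],0,1],
    [[0.5,-0.95,0],0,1],
    [[0.5,-0.95,0],0,1],
    [[0.5,-0.95,0],0,1],
    [[0.5,-0.95,0],0,1],
    [[0.5,-0.95,0],0,1],
    [[0.5,-0.95,0],0,1],
    [[0.5,-0.95,0],0,1],
    [[0.5,-0.95,0],0,1],
    [[0.5,-0.95,0],0,1],
    [[0.5,-0.95,0],0,1],
    [[0.5,-0.95,0],0,1],
    [[0.5,-0.95,0],0,1],
    [[0.5,-0.95,0],0,1],
    [[0.5,-0.95,0],0,1],
    [[0.5,-0.95,0],0,1],
    [[0,0,0],0,0.3],
  ],
)

```text
t: 2.52
eef_pos: [459.6, 126.4, 404.9]
tcp_rot: [-3.142, 0.001, 2.783]
ft_force: [-1.4, -0.1, -0.0]
opening: 0.969
grip_force: 0.0
```

```bash
python3 - <<'E'
from h import *
s=env.state(); print(s["t"],s["joints"],s["eef_pos"],s["tcp_rot"],s["opening"])
Z=dict(spice_two_mid=53,tumbler_mid=42,lemon_mid=28,spice_caddy=15,bowl=30,mill_mid=85)
p=read_camera("wrist"); save(p,"w1.png"); print(ray(p,(320,240)))
for k,z in Z.items():
    for r in search_frame(k,p)[:2]: print(k,np.round(r["at"]),round(r["confidence"],2),np.round(onz(p,r["at"],z)))
E
```

```text
2.5167 [ 1.29767733e-01  2.80726426e-01  1.91008358e+00 -7.96035397e-04
  9.49619904e-01 -1.08156875e+00] [459.63736069 126.38858407 404.87560753] [-3.14156713e+00  1.33067808e-03  2.78259574e+00] 0.969062715137048
(array([397.65213649, 149.56206399, 384.1224637 ]), array([ 0.24676106, -0.09490367, -0.9644181 ]))
spice_two_mid [415. 186.] 0.74 [466. 205.  53.]
spice_two_mid [379.  16.] 0.43 [338. 218.  53.]
tumbler_mid [142. 247.] 0.94 [436. -31.  42.]
lemon_mid [294. 206.] 0.81 [451. 104.  28.]
spice_caddy [399. 361.] 0.89 [639. 143.  15.]
bowl [235. 372.] 0.92 [584. -10.  30.]
mill_mid [377.  19.] 0.94 [344. 210.  85.]
```

View pics/w1.png

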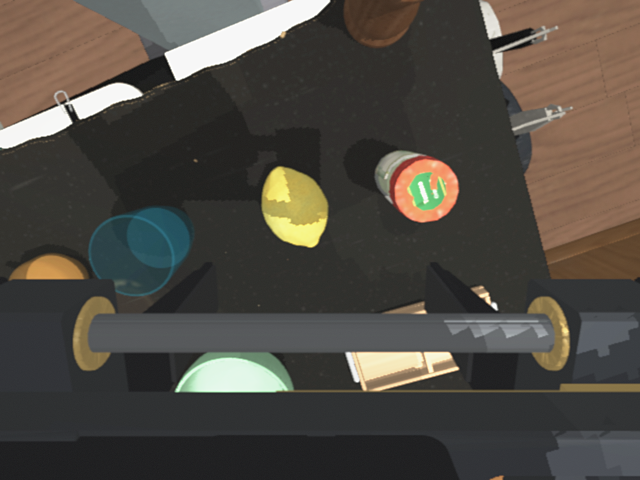

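The wrist view shows the spice-two lid at (426,190), lemon at (295,207), and tumbler at (140,250). The caddy is partly hidden behind the fingers. Next I'll compute positions from the known heights.

```bash
python3 - <<'E'
from h import *
p=read_camera("wrist")
print("lid2",onz(p,(426,190),106).round(1))
r=cut_out("lemon_mid",p)[0]; ys,xs=np.nonzero(r["region"])
pts=np.array([onz(p,q,28)[:2] for q in zip(xs,ys)],np.float32); print("lemon",cv2.minAreaRect(pts),pts.mean(0))
ps={n:read_camera(n) for n in("side","scene")}
for n,p in ps.items():
  for k in("spice_caddy","glass_tray"):
    m=cut_out(k,p)[0]; ys,xs=np.nonzero(m["region"])
    pts=np.array([onz(p,q,14)[:2] for q in zip(xs,ys)],np.float32)
    print(n,k,round(m["confidence"],2),cv2.minAreaRect(pts),pts.min(0),pts.max(0))
  for k,z in(("bowl",40),):
    m=cut_out(k,p)[0]; ys,xs=np.nonzero(m["region"]); print(n,k,onz(p,(xs.mean(),ys.mean()),z).round())
p=ps["side"]
cv2.imwrite("pics/side_c.png",cv2.resize(p["image"][150:390,220:440,::-1],None,fx=2.5,fy=2.5,interpolation=cv2.INTER_CUBIC))
E
```

```text
lid2 [458. 207. 106.]
lemon ((452.9467468261719, 103.03243255615234), (60.421180725097656, 64.51956176757812), 55.6635627746582) [452.1893  103.19455]
side spice_caddy 0.83 ((629.3888549804688, 170.8941650390625), (162.14820861816406, 75.81912231445312), 86.32490539550781) [587.13336  89.50102] [670.99945 251.10577]
side glass_tray 0.73 ((606.33447265625, -209.59658813476562), (178.467041015625, 89.1177749633789), 85.52399444580078) [ 556.3916  -299.48007] [ 655.46814 -121.13618]
side bowl [611. -13.  40.]
scene spice_caddy 0.95 ((613.9474487304688, 165.49795532226562), (172.87220764160156, 102.35498046875), 87.2068862915039) [561.2857  79.437 ] [667.6678  251.30894]
scene glass_tray 0.57 ((593.3272094726562, -210.720947265625), (186.7169647216797, 115.62483978271484), 86.91935729980469) [ 531.4196  -304.76553] [ 655.2262  -118.31955]
scene bowl [602. -17.  40.]
```

View pics/side_c.png

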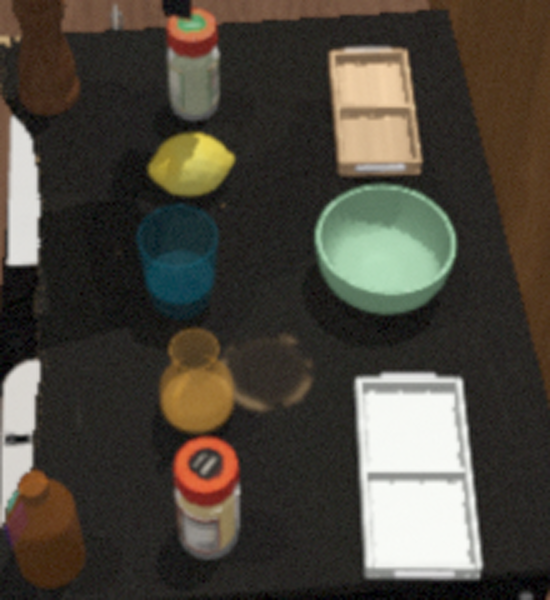

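Picture agrees: the caddy is centred near (628,169) and the tray near (606,-210), both along y. The bowl is near (612,-13). I'll grasp spice two at about (457,205), closing along y.

move_arm(
  commands=[
    [[0,0.52,0],0.9,0.5],
    [[0,0.52,0],0.9,0.5],
    [[0,0.52,0],0.9,0.5],
    [[0,0.52,0],0.9,0.5],
    [[0,0.52,0],0.9,0.5],
    [[0,0,0],0,0.5],
    [[0,0,-0.9],0,0.5],
    [[0,0,-0.9],0,0.5],
    [[0,0,-0.9],0,0.5],
    [[0,0,-0.9],0,0.5],
    [[0,0,-0.9],0,0.5],
    [[0,0,-0.9],0,0.5],
    [[0,0,0],0,0.5],
    [[0,0,0],0,-1],
    [[0,0,0],0,-1],
    [[0,0,0],0,-1],
    [[0,0,0],0,-1],
    [[0,0,0],0,-1],
    [[0,0,0],0,-1],
  ],
)

```text
t: 4.95
eef_pos: [457.8, 207.9, 243.8]
tcp_rot: [3.141, 0.002, -3.137]
ft_force: [-1.4, -2.3, 8.5]
opening: 0.461
grip_force: 30.0
```

move_arm(
  commands=[
    [[0,0,1],0,-1],
    [[0,0,1],0,-1],
    [[0.96,0,0],0,-1],
    [[0.96,0,0],0,-1],
    [[0.96,0,0],0,-1],
    [[0.96,-0.05,0],0,-1],
    [[0.96,-0.05,0],0,-1],
    [[0.96,-0.03,0],0,-1],
    [[0,0,0],0,-1],
    [[0,0,0],0,-1],
  ],
)

```text
t: 5.78
eef_pos: [631.1, 203.6, 302.3]
tcp_rot: [3.142, -0.0, -3.138]
ft_force: [-0.2, -0.5, -0.0]
opening: 0.461
grip_force: 30.0
```

```bash
python3 - <<'E'
from h import *
print(env.state()["eef_pos"])
p=read_camera("side"); save(p,"s2.png")
c=p["image"][140:260,320:430,::-1]; c=cv2.resize(c,None,fx=4.5,fy=4.5,interpolation=cv2.INTER_CUBIC)
# project tray corner guess
for cx,cy,th in((628,169,0.05),):
    R=np.array([[np.cos(th),-np.sin(th)],[np.sin(th),np.cos(th)]])
    P=[list(R@[a,b]+[cx,cy])+[18] for a,b in((37,72),(-37,72),(-37,-72),(37,-72))]
    u=((proj(p,P)-[320,140])*4.5).astype(int)
    cv2.polylines(c,[u],True,(0,0,255),1)
cv2.imwrite("pics/s2c.png",c)
E
```

```text
[631.11327834 203.63276847 302.3432145 ]
```

View pics/s2c.png

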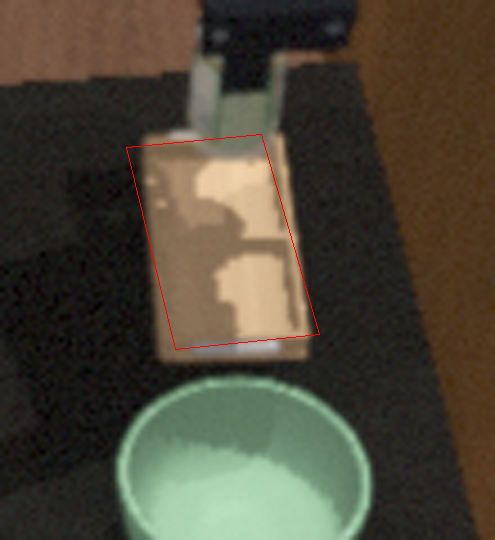

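My outline's tilt has the wrong sign. I'll fit the corners read from the crop instead: (143,135), (283,135), (309,348), (157,350).

```bash
python3 - <<'E'
from h import *
p=read_camera("side")
Q=np.array([onz(p,(320+u/4.5,140+v/4.5),18)[:2] for u,v in((143,135),(283,135),(309,348),(157,350))]); print(Q.round(),Q.mean(0).round())
# mask boundary fit: caddy & tray rotation by matching rectangle silhouettes incl. base
from scipy.optimize import minimize
for k,w,l,x0 in(("spice_caddy",37,72,(628,169,0)),("glass_tray",42,82,(604,-212,0))):
  m=cut_out(k,p)[0]["region"].astype(np.uint8)
  def f(x):
    R=np.array([[np.cos(x[2]),-np.sin(x[2])],[np.sin(x[2]),np.cos(x[2])]])
    P=[list(R@[a,b]+x[:2])+[z] for a,b in((w,l),(-w,l),(-w,-l),(w,-l)) for z in(0,18)]
    h=cv2.convexHull((proj(p,P)*16).astype(np.int32)); im=np.zeros_like(m); cv2.fillPoly(im,[h],1,shift=4)
    return 1-(im&m).sum()/(im|m).sum()
  r=minimize(f,x0,method="Nelder-Mead",options=dict(initial_simplex=[x0,np.add(x0,(8,0,0)),np.add(x0,(0,8,0)),np.add(x0,(0,0,.1))]))
  print(k,r.x,r.fun)
E
```

```text
[[598. 248.]
 [673. 241.]
 [662.  91.]
 [586.  96.]] [629. 169.]
spice_caddy [ 6.30714608e+02  1.72208359e+02 -8.42718812e-02] 0.09476162448499115
glass_tray [ 6.06954993e+02 -2.06474286e+02 -9.77082857e-02] 0.03501737503341351
```

Caddy at (630,170), turned about -0.08. Lower, release, and rise.

move_arm(
  commands=[
    [[0,0.05,-0.6],0,-1],
    [[0,0,-0.6],0,-1],
    [[0,0,-0.35],0,-1],
    [[0,0,-0.2],0,-1],
    [[0,0,0],0,-1],
    [[0,0,0],0,0.3],
    [[0,0,0],0,0.3],
    [[0,0,0],0,0.3],
    [[0,0,0],0,0.3],
    [[0,0,0.5],0,0.3],
    [[0,0,0.9],0,0.3],
    [[0,0,1],0,0.3],
    [[0,0,1],0,0.3],
    [[0,0,1],0,0.3],
    [[0,0,0.75],0,0.3],
  ],
)

```text
t: 7.23
eef_pos: [630.3, 205.4, 408.1]
tcp_rot: [3.141, 0.003, -3.137]
ft_force: [-0.5, 0.6, -0.5]
opening: 0.652
grip_force: 0.0
```

move_arm(
  commands=[
    [[-0.31,-0.74,0],-0.98,0.5],
    [[-0.31,-0.74,0],-0.98,0.5],
    [[-0.31,-0.74,0],-0.98,0.5],
    [[-0.31,-0.74,0],-0.98,0.5],
    [[-0.31,-0.74,0],-0.98,0.5],
    [[-0.31,-0.74,0],-0.98,0.5],
    [[-0.31,-0.74,0],-0.98,0.5],
    [[-0.31,-0.74,0],-0.98,0.5],
    [[-0.31,-0.74,0],-0.98,0.5],
    [[-0.31,-0.74,0],-0.98,0.5],
    [[-0.31,-0.74,0],-0.98,0.5],
    [[-0.31,-0.74,0],-0.98,0.5],
    [[-0.31,-0.74,0],-0.98,0.5],
    [[-0.31,-0.74,0],-0.98,0.5],
    [[-0.31,-0.74,0],-0.98,0.5],
    [[-0.31,-0.74,0],-0.98,0.5],
    [[-0.31,-0.74,0],-0.98,0.5],
    [[-0.31,-0.74,0],-0.98,0.5],
    [[-0.31,-0.74,0],-0.98,0.5],
    [[-0.31,-0.74,0],-0.98,0.5],
  ],
)

```text
t: 8.9
eef_pos: [443.8, -239.5, 405.3]
tcp_rot: [3.141, 0.001, 1.574]
ft_force: [0.2, -0.1, -0.0]
opening: 0.75
grip_force: 0.0
```

```bash
python3 - <<'E'
from h import *
p=read_camera("wrist"); save(p,"w3.png")
for k,z in dict(spice_one_mid=53,tumbler_mid=42,jug_mid=47,bottle_mid=60).items():
    for r in search_frame(k,p)[:1]: print(k,np.round(r["at"]),round(r["confidence"],2),np.round(onz(p,r["at"],z)))
s=read_camera("side"); 
im=p["image"].copy(); c=cv2.resize(s["image"][140:260,320:430],(220,240)); im[240:480,0:220]=c
cv2.imwrite("pics/w3.png",im[:,:,::-1]); print(env.state()["eef_pos"],env.state()["tcp_rot"],env.state()["joints"])
E
```

```text
spice_one_mid [319. 221.] 0.74 [ 444. -246.   53.]
jug_mid [318.  83.] 0.86 [ 443. -138.   47.]
bottle_mid [174. 228.] 0.87 [ 326. -251.   60.]
[ 444.63779951 -237.92248234  404.97470663] [3.14118604e+00 5.56173563e-05 1.57928918e+00] [-6.22411242e-01  3.19864275e-01  1.84888753e+00  2.35921255e-04
  9.72479714e-01 -6.31036954e-01]
```

View pics/w3.png

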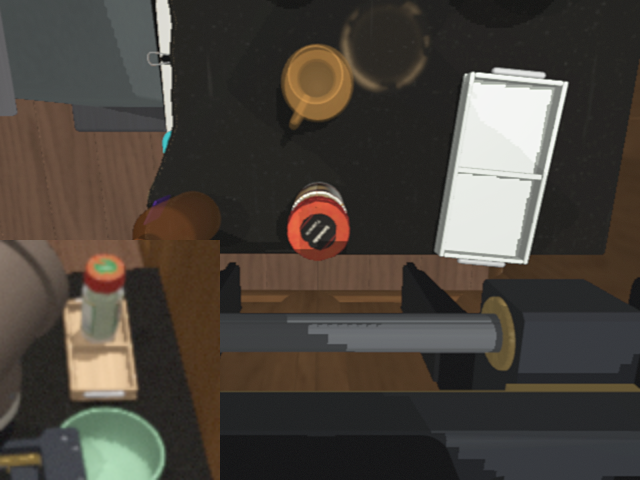

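Spice two stands in the far bay (inset). The spice-one lid is at (319,228). The jug body is at (317,83), with its handle pointing down-left to (293,127).

```bash
python3 - <<'E'
from h import *
p=read_camera("wrist")
print("lid1",onz(p,(319,228),106).round(1))
print("jug rim",onz(p,(316,74),94).round(1),"handle tip",onz(p,(293,127),60).round(1), "handle top", onz(p,(294,126),78).round(1))
c=np.array([onz(p,q,18)[:2] for q in((471,73),(566,82),(528,263),(437,255))]);print(c.round(),c.mean(0).round(1))
E
```

```text
lid1 [ 445.  -237.9  106. ]
jug rim [ 442.2 -135.2   94. ] handle tip [ 424.4 -169.4   60. ] handle top [ 426.3 -168.8   78. ]
[[ 572. -124.]
 [ 653. -130.]
 [ 642. -291.]
 [ 556. -284.]] [ 605.5 -207.4]
```

move_arm(
  commands=[
    [[0,0,-0.87],0,0.5],
    [[0,0,-0.87],0,0.5],
    [[0,0,-0.87],0,0.5],
    [[0,0,-0.87],0,0.5],
    [[0,0,-0.87],0,0.5],
    [[0,0,-0.87],0,0.5],
    [[0,0,0],0,0.5],
    [[0,0,0],0,-1],
    [[0,0,0],0,-1],
    [[0,0,0],0,-1],
    [[0,0,0],0,-1],
    [[0,0,0],0,-1],
    [[0,0,0],0,-1],
  ],
)

```text
t: 10.33
eef_pos: [444.6, -238.6, 249.3]
tcp_rot: [3.14, 0.001, 1.578]
ft_force: [-0.8, 0.3, 9.0]
opening: 0.47
grip_force: 30.0
```

move_arm(
  commands=[
    [[0,0,1],0,-1],
    [[0,0,1],0,-1],
    [[0,0,1],0,-1],
    [[0,0,1],0,-1],
    [[0.43,0.89,0],0,-1],
    [[0.43,0.89,0],0,-1],
    [[0.43,0.89,0],0,-1],
    [[0.43,0.89,0],0,-1],
    [[0.43,0.89,0],0,-1],
    [[0.43,0.89,0],0,-1],
    [[0.43,0.89,0],0,-1],
    [[0.43,0.89,0],0,-1],
    [[0.43,0.89,0],0,-1],
    [[0.43,0.89,0],0,-1],
    [[0.43,0.89,0],0,-1],
    [[0.43,0.89,0],0,-1],
    [[0.43,0.89,0],0,-1],
    [[0.43,0.89,0],0,-1],
    [[0,0,0],0,-1],
    [[0,0,0],0,-1],
  ],
)

```text
t: 12.0
eef_pos: [625.0, 136.4, 368.1]
tcp_rot: [-3.141, 0.0, 1.58]
ft_force: [0.3, -0.8, -0.5]
opening: 0.468
grip_force: 30.0
```

move_arm(
  commands=[
    [[0.08,-0.04,-0.9],0,-1],
    [[0,0,-0.9],0,-1],
    [[0,0,-0.9],0,-1],
    [[0,0,-0.6],0,-1],
    [[0,0,-0.3],0,-1],
    [[0,0,-0.16],0,-1],
    [[0,0,0],0,-1],
    [[0,0,0],0,0.4],
    [[0,0,0],0,0.4],
    [[0,0,0],0,0.4],
    [[0,0,0],0,0.4],
    [[0,0,0.5],0,0.4],
    [[0,0,0.9],0,0.4],
    [[0,0,1],0,0.4],
    [[0,0,1],0,0.4],
    [[0,0,1],0,0.4],
    [[0,0,0.6],0,0.4],
  ],
)

```text
t: 13.42
eef_pos: [627.3, 134.1, 409.3]
tcp_rot: [3.137, -0.0, 1.578]
ft_force: [0.1, 1.1, -0.3]
opening: 0.699
grip_force: 0.0
```

move_arm(
  commands=[
    [[-0.77,-0.65,0],0,1],
    [[-0.77,-0.65,0],0,1],
    [[-0.77,-0.65,0],0,1],
    [[-0.77,-0.65,0],0,1],
    [[-0.77,-0.65,0],0,1],
    [[-0.77,-0.65,0],0,1],
    [[-0.77,-0.65,0],0,1],
    [[-0.77,-0.65,0],0,1],
    [[0,0,0],0,1],
    [[0,0,0],0,1],
  ],
)

```text
t: 14.25
eef_pos: [442.0, -22.5, 406.2]
tcp_rot: [3.14, 0.0, 1.576]
ft_force: [1.2, 0.0, -0.4]
opening: 1.003
grip_force: 0.0
```

```bash
python3 - <<'E'
from h import *
p=read_camera("wrist")
for k,z in dict(tumbler_mid=42,lemon_mid=28,bowl=30).items():
    for r in cut_out(k,p)[:1]:
        ys,xs=np.nonzero(r["region"]); print(k,np.round(r["at"]),round(r["confidence"],2),np.round(onz(p,r["at"],z)),xs.min(),xs.max(),ys.min(),ys.max())
s=read_camera("side"); 
im=p["image"].copy(); im[240:480,0:220]=cv2.resize(s["image"][140:260,320:430],(220,240))
cv2.imwrite("pics/w4.png",im[:,:,::-1]); print(env.state()["eef_pos"])
E
```

```text
tumbler_mid [312. 215.] 0.89 [437. -27.  42.] 266 352 171 259
lemon_mid [333.  52.] 0.97 [453. 105.  28.] 285 379 16 89
bowl [519. 204.] 0.74 [619. -18.  30.] 445 592 136 274
[443.25592953 -21.47863622 405.33707089]
```

View pics/w4.png

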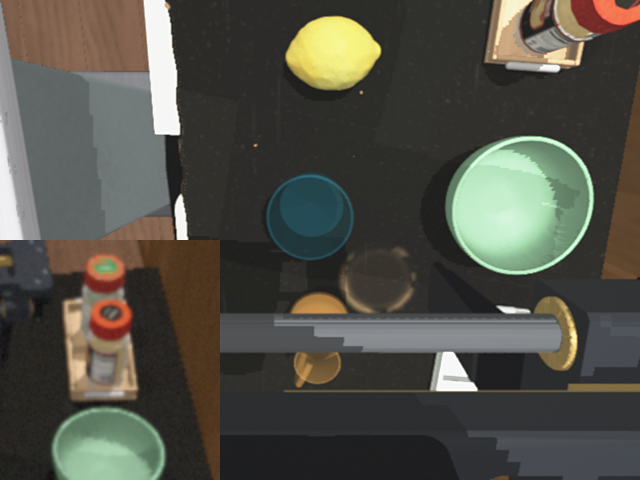

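Both jars stand in the caddy. The tumbler rim is at (310,217), the lemon at (333,53) with its long axis along x, and the bowl rim at (519,205).

```bash
python3 - <<'E'
from h import *
p=read_camera("wrist")
print(onz(p,(310,216.5),85).round(1),onz(p,(312,211),0).round(1),"lemon",onz(p,(333,53),28).round(1),"bowl",onz(p,(519,205),59).round(1))
E
```

```text
[436.8 -17.8  85. ] [436.6 -30.4   0. ] lemon [453.8 105.6  28. ] bowl [604.9 -12.5  59. ]
```

move_arm(
  commands=[
    [[-0.2,0.13,0],0,0.9],
    [[0,0,-0.9],0,0.9],
    [[0,0,-0.9],0,0.9],
    [[0,0,-0.9],0,0.9],
    [[0,0,-0.9],0,0.9],
    [[0,0,-0.9],0,0.9],
    [[0,0,-0.9],0,0.9],
    [[0,0,-0.7],0,0.9],
    [[0,0,0],0,0.9],
    [[0,0,0],0,-1],
    [[0,0,0],0,-1],
    [[0,0,0],0,-1],
    [[0,0,0],0,-1],
    [[0,0,0],0,-1],
    [[0,0,0],0,-1],
  ],
)

```text
t: 15.8
eef_pos: [436.6, -18.0, 223.3]
tcp_rot: [3.14, 0.0, 1.578]
ft_force: [-2.8, -0.1, 10.1]
opening: 0.678
grip_force: 30.0
```

move_arm(
  commands=[
    [[0,0,0.7],0,-1],
    [[0,0,1],0,-1],
    [[0,0,1],0,-1],
    [[0,0,0.8],0,-1],
    [[0.72,-0.63,0],0,-1],
    [[0.72,-0.63,0],0,-1],
    [[0.72,-0.63,0],0,-1],
    [[0.72,-0.63,0],0,-1],
    [[0.72,-0.63,0],0,-1],
    [[0.72,-0.63,0],0,-1],
    [[0.72,-0.63,0],0,-1],
    [[0.72,-0.63,0],0,-1],
    [[0,0,0],0,-1],
    [[0,0,0],0,-1],
  ],
)

```text
t: 16.97
eef_pos: [609.7, -170.0, 326.8]
tcp_rot: [-3.141, -0.0, 1.577]
ft_force: [-0.8, 0.6, -3.3]
opening: 0.668
grip_force: 30.0
```

```bash
python3 - <<'E'
from h import *
s=read_camera("side"); c=read_camera("scene")
im=np.hstack([cv2.resize(s["image"][230:390,280:440],(400,400)),cv2.resize(c["image"][170:330,320:480],(400,400))])
cv2.imwrite("pics/s5.png",im[:,:,::-1]); print(env.state()["eef_pos"])
E
```

```text
[ 608.90709823 -168.84332113  327.10307208]
```

View pics/s5.png

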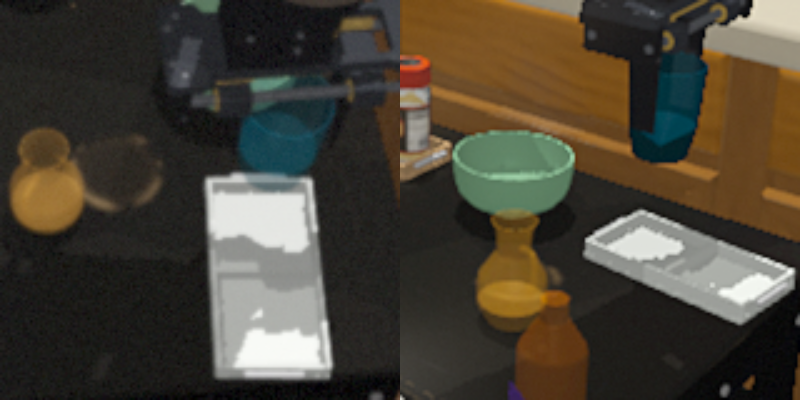

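Tumbler is held upright over the tray. Lower and release, then go above the jug with the grip turned to yaw 1.11.

move_arm(
  commands=[
    [[0,0.03,-0.9],0,-1],
    [[0,0,-0.9],0,-1],
    [[0,0,-0.9],0,-1],
    [[0,0,-0.4],0,-1],
    [[0,0,-0.16],0,-1],
    [[0,0,0],0,-1],
    [[0,0,0],0,0.8],
    [[0,0,0],0,0.8],
    [[0,0,0],0,0.8],
    [[0,0,0],0,0.8],
    [[0,0,0.5],0,0.8],
    [[0,0,0.9],0,0.8],
    [[0,0,1],0,0.8],
    [[0,0,1],0,0.8],
    [[0,0,1],0,0.8],
    [[0,0,1],0,0.8],
    [[0,0,0.5],0,0.8],
  ],
)

```text
t: 18.48
eef_pos: [609.3, -168.3, 411.2]
tcp_rot: [3.136, 0.002, 1.578]
ft_force: [-0.4, -0.7, 0.4]
opening: 0.9
grip_force: 0.0
```

move_arm(
  commands=[
    [[-0.93,0.19,0],-0.98,0.8],
    [[-0.93,0.19,0],-0.98,0.8],
    [[-0.93,0.19,0],-0.98,0.8],
    [[-0.93,0.19,0],-0.98,0.8],
    [[-0.93,0.19,0],-0.98,0.8],
    [[-0.93,0.19,0],-0.98,0.8],
    [[0,0,0],0,0.8],
    [[0,0,0],0,0.8],
  ],
)

```text
t: 19.15
eef_pos: [441.3, -134.0, 407.7]
tcp_rot: [3.139, -0.0, 1.107]
ft_force: [0.2, 0.1, -0.0]
opening: 0.9
grip_force: 0.0
```

```bash
python3 - <<'E'
from h import *
p=read_camera("wrist")
s=read_camera("side"); im=p["image"].copy(); im[240:480,0:240]=cv2.resize(s["image"][270:390,320:440],(240,240))
for r in cut_out("jug_mid",p)[:1]:
    ys,xs=np.nonzero(r["region"]); print(np.round(r["at"]),round(r["confidence"],2),np.round(onz(p,r["at"],47)),xs.min(),xs.max(),ys.min(),ys.max())
cv2.imwrite("pics/w6.png",im[:,:,::-1]); print(env.state()["eef_pos"],env.state()["tcp_rot"],proj(p,[[442,-135,94],[442,-135,0]]))
E
```

```text
[322. 212.] 0.66 [ 444. -136.   47.] 287 353 176 267
[ 442.76692959 -134.39527099  406.9460976 ] [ 3.14016195e+00 -3.71844228e-05  1.10822631e+00] [[319.11205077 225.19431037]
 [319.24179348 202.87461035]]
```

View pics/w6.png

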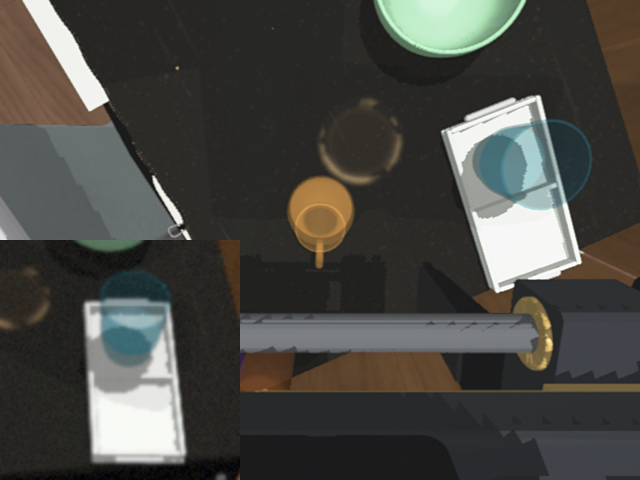

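Tumbler stands in its bay (inset). The jug at (320,215) has its handle straight down the image, so the closing line is square across it.

move_arm(
  commands=[
    [[0,0,-0.95],0,0.8],
    [[0,0,-0.95],0,0.8],
    [[0,0,-0.95],0,0.8],
    [[0,0,-0.95],0,0.8],
    [[0,0,-0.95],0,0.8],
    [[0,0,-0.95],0,0.8],
    [[0,0,-0.75],0,0.8],
    [[0,0,0],0,0.8],
    [[0,0,0],0,-1],
    [[0,0,0],0,-1],
    [[0,0,0],0,-1],
    [[0,0,0],0,-1],
    [[0,0,0],0,-1],
    [[0,0,0],0,-1],
    [[0,0,0],0,-1],
  ],
)

```text
t: 20.55
eef_pos: [442.2, -134.2, 214.1]
tcp_rot: [3.14, -0.0, 1.107]
ft_force: [-0.2, 0.8, 8.3]
opening: 0.606
grip_force: 30.1
```

move_arm(
  commands=[
    [[0,0,0.5],0,-1],
    [[0,0,0.8],0,-1],
    [[0,0,0.8],0,-1],
    [[0,0,0],0,-1],
  ],
)

```text
t: 20.88
eef_pos: [442.5, -134.2, 279.6]
tcp_rot: [3.136, -0.0, 1.108]
ft_force: [0.1, -0.1, -0.2]
opening: 0.603
grip_force: 30.0
```

```bash
python3 - <<'E'
from h import *
s=read_camera("side"); c=read_camera("scene")
im=np.hstack([cv2.resize(s["image"][230:390,260:420],(400,400)),cv2.resize(c["image"][170:330,300:460],(400,400))])
cv2.imwrite("pics/s7.png",im[:,:,::-1]); print(env.state()["eef_pos"])
E
```

```text
[ 441.96283634 -134.05960547  276.77452832]
```

View pics/s7.png

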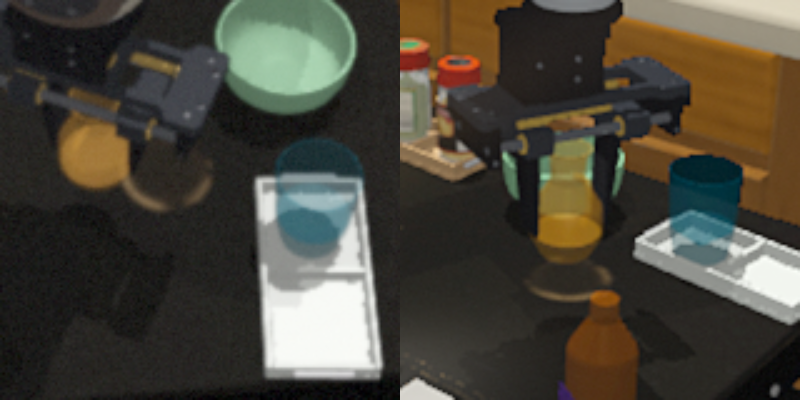

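move_arm(
  commands=[
    [[0,-0.8,0.6],0,-1],
    [[0.4,-0.9,0.3],0,-1],
    [[0.6,-0.9,0],0,-1],
    [[0.8,-0.7,0],0,-1],
    [[0.9,-0.47,0],0,-1],
    [[0.9,0,0],0,-1],
    [[0.9,0,0],0,-1],
    [[0.83,0,0],0,-1],
    [[0,0,0],0,-1],
    [[0,0,0],0,-1],
  ],
)

```text
t: 21.82
eef_pos: [602.3, -247.0, 300.9]
tcp_rot: [-3.139, -0.0, 1.108]
ft_force: [-0.4, -0.2, -1.0]
opening: 0.607
grip_force: 30.0
```

move_arm(
  commands=[
    [[0,0,-0.8],0,-1],
    [[0,0,-0.8],0,-1],
    [[0,0,-0.6],0,-1],
    [[0,0,-0.3],0,-1],
    [[0,0,-0.23],0,-1],
    [[0,0,0],0,-1],
    [[0,0,0],0,-1],
    [[0,0,0],0,0.6],
    [[0,0,0],0,0.6],
    [[0,0,0],0,0.6],
    [[0,0,0],0,0.6],
    [[0,0,0.4],0,0.6],
    [[0,0,0.8],0,0.6],
    [[0,0,1],0,0.6],
    [[0,0,1],0,0.6],
    [[0,0,1],0,0.6],
    [[0,0,1],0,0.6],
    [[0,0,1],0,0.6],
  ],
)

```text
t: 23.32
eef_pos: [601.6, -247.0, 410.0]
tcp_rot: [3.14, 0.0, 1.107]
ft_force: [0.4, -0.2, -0.2]
opening: 0.798
grip_force: 0.0
```

move_arm(
  commands=[
    [[-0.35,0.84,0],-0.99,0.8],
    [[-0.35,0.84,0],-0.99,0.8],
    [[-0.35,0.84,0],-0.99,0.8],
    [[-0.35,0.84,0],-0.99,0.8],
    [[-0.35,0.84,0],-0.99,0.8],
    [[-0.35,0.84,0],-0.99,0.8],
    [[-0.35,0.84,0],-0.99,0.8],
    [[-0.35,0.84,0],-0.99,0.8],
    [[-0.35,0.84,0],-0.99,0.8],
    [[-0.35,0.84,0],-0.99,0.8],
    [[-0.35,0.84,0],-0.99,0.8],
    [[-0.35,0.84,0],-0.99,0.8],
    [[-0.35,0.84,0],-0.99,0.8],
    [[-0.35,0.84,0],-0.99,0.8],
    [[0,0,0],0,0.8],
    [[0,0,0],0,0.8],
  ],
)

```text
t: 24.65
eef_pos: [454.4, 106.4, 408.2]
tcp_rot: [3.142, -0.001, 0.002]
ft_force: [0.2, 0.4, -0.2]
opening: 0.895
grip_force: 0.0
```

```bash
python3 - <<'E'
from h import *
p=read_camera("wrist")
s=read_camera("side"); im=p["image"].copy(); im[240:480,0:240]=cv2.resize(s["image"][270:390,320:440],(240,240))
for k,z in(("lemon_mid",28),("bowl",30)):
  for r in cut_out(k,p)[:1]:
    ys,xs=np.nonzero(r["region"]); print(k,np.round(r["at"]),round(r["confidence"],2),np.round(onz(p,r["at"],z)),xs.min(),xs.max(),ys.min(),ys.max())
cv2.imwrite("pics/w8.png",im[:,:,::-1]); print(env.state()["eef_pos"],env.state()["tcp_rot"])
E
```

```text
lemon_mid [325. 210.] 0.8 [455. 102.  28.] 292 353 168 252
bowl [480.  38.] 0.84 [596. -22.  30.] 406 566 0 94
[455.30101058 104.84539872 407.42506243] [ 3.14142416e+00 -4.47148840e-04 -1.52047753e-03]
```

View pics/w8.png

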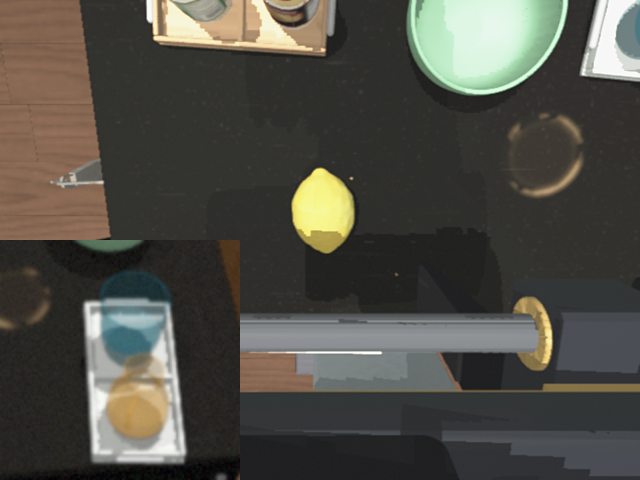

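Jug stands in its bay (inset). The lemon at (323,210) is lined up with the grip.

move_arm(
  commands=[
    [[0,-0.04,-0.95],0,0.8],
    [[0,0,-0.95],0,0.8],
    [[0,0,-0.95],0,0.8],
    [[0,0,-0.95],0,0.8],
    [[0,0,-0.95],0,0.8],
    [[0,0,-0.95],0,0.8],
    [[0,0,-0.8],0,0.8],
    [[0,0,-0.4],0,0.8],
    [[0,0,0],0,0.8],
    [[0,0,0],0,-1],
    [[0,0,0],0,-1],
    [[0,0,0],0,-1],
    [[0,0,0],0,-1],
    [[0,0,0],0,-1],
    [[0,0,0],0,-1],
    [[0,0,0],0,-1],
  ],
)

```text
t: 26.18
eef_pos: [455.1, 104.3, 200.8]
tcp_rot: [3.141, -0.001, -0.001]
ft_force: [-0.1, -2.2, 7.2]
opening: 0.562
grip_force: 30.0
```

move_arm(
  commands=[
    [[0,0,0.6],0,-1],
    [[0,0,1],0,-1],
    [[0,0,1],0,-1],
    [[0,0,1],0,-1],
    [[0,0,0.4],0,-1],
    [[0.73,-0.56,0],0,-1],
    [[0.73,-0.56,0],0,-1],
    [[0.73,-0.56,0],0,-1],
    [[0.73,-0.56,0],0,-1],
    [[0.73,-0.56,0],0,-1],
    [[0.73,-0.56,0],0,-1],
    [[0.73,-0.56,0],0,-1],
    [[0,0,0],0,-1],
    [[0,0,0],0,-1],
  ],
)

```text
t: 27.35
eef_pos: [608.6, -14.0, 319.7]
tcp_rot: [-3.142, 0.001, -0.003]
ft_force: [-0.4, 0.2, -1.3]
opening: 0.562
grip_force: 30.0
```

```bash
python3 - <<'E'
from h import *
s=read_camera("side"); c=read_camera("scene"); e=env.state()["eef_pos"]
im=np.hstack([cv2.resize(s["image"][200:300,320:440],(400,333)),cv2.resize(c["image"][160:260,310:430],(400,333))])
cv2.imwrite("pics/s9.png",im[:,:,::-1]); print(e)
for p in (s,c):
  r=cut_out("bowl",p)[0]; ys,xs=np.nonzero(r["region"]); print(xs.min(),xs.max(),ys.min(),ys.max())
  for x in(603,608,613):
    P=[[x+57.5*np.cos(a),-13+57.5*np.sin(a),59] for a in np.linspace(0,6.28,60)]+[[x+32*np.cos(a),-13+32*np.sin(a),0] for a in np.linspace(0,6.28,60)]
    u=proj(p,P); print(x,u.min(0).round(1),u.max(0).round(1))
E
```

```text
[607.65487358 -12.86591012 319.92558703]
347 401 227 274
603 [343.3 222.8] [398.7 272.9]
608 [345.7 222.7] [401.1 272.7]
613 [348.1 222.5] [403.5 272.6]
341 388 223 257
603 [339.1 221.1] [387.4 258.9]
608 [340.4 220.5] [388.6 258.1]
613 [341.6 219.9] [389.7 257.4]
```

View pics/s9.png

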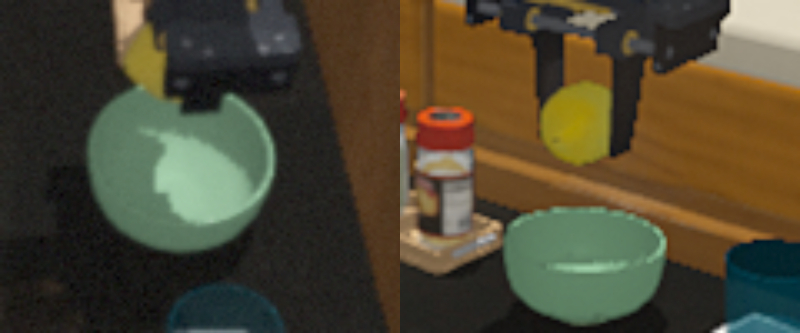

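Bowl confirmed at (608,-13), with the lemon held above it. Lower and release.

move_arm(
  commands=[
    [[0,0,-0.8],0,-1],
    [[0,0,-0.8],0,-1],
    [[0,0,-0.7],0,-1],
    [[0,0,-0.5],0,-1],
    [[0,0,-0.2],0,-1],
    [[0,0,0],0,-1],
    [[0,0,0],0,0.35],
    [[0,0,0],0,0.35],
    [[0,0,0],0,0.35],
    [[0,0,0],0,0.35],
    [[0,0,0.4],0,0.35],
    [[0,0,0.8],0,0.35],
    [[0,0,1],0,0.35],
    [[0,0,1],0,0.35],
    [[0,0,1],0,0.35],
    [[0,0,1],0,0.35],
    [[-0.5,0,0.8],0,0.35],
  ],
)

```text
t: 28.97
eef_pos: [594.0, -13.3, 413.7]
tcp_rot: [3.141, -0.004, -0.001]
ft_force: [0.2, -0.3, 0.5]
opening: 0.678
grip_force: 0.0
```

move_arm(
  commands=[
    [[-0.5,0.9,0],0,0.5],
    [[-0.5,0.9,0],0,0.5],
    [[-0.5,0.9,0],0,0.5],
    [[-0.5,0.9,0],0,0.5],
    [[-0.5,0.9,0],0,0.5],
    [[-0.5,0.9,0],0,0.5],
    [[-0.5,0.9,0],0,0.5],
    [[0,0,0],0,0.5],
    [[0,0,0],0,0.5],
    [[0,0,0],0,0.5],
    [[0,0,0],0,0.5],
  ],
)

```text
t: 29.88
eef_pos: [488.6, 175.1, 410.6]
tcp_rot: [3.142, -0.001, -0.002]
ft_force: [0.3, -0.8, 0.3]
opening: 0.749
grip_force: 0.0
```

```bash
python3 - <<'E'
from h import *
s=read_camera("side"); c=read_camera("scene")
im=np.hstack([cv2.resize(s["image"][130:400,200:460],(400,415)),cv2.resize(c["image"][180:360,280:490],(400,343),)[:, :] if 0 else cv2.resize(c["image"][170:370,170:490],(400,415))])
cv2.imwrite("pics/s10.png",im[:,:,::-1])
E
```

```text
(no output)
```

View pics/s10.png

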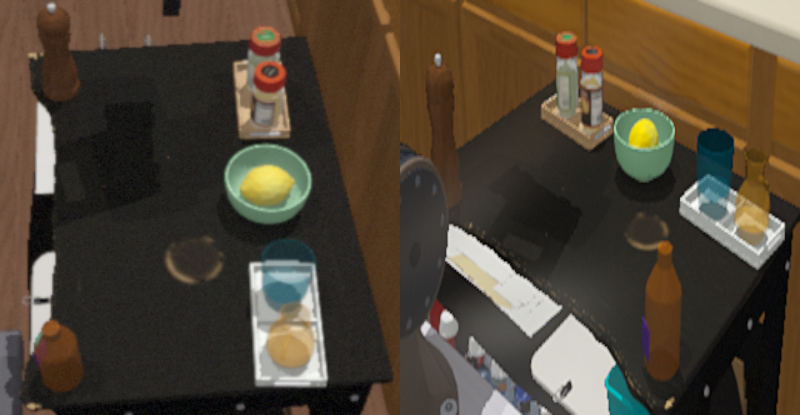

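Both views show the jars upright in the caddy and the tumbler and jug upright in the white tray. The lemon is in the upright bowl, and the mill and bottle are where they were.

```bash
python3 -c "
from cell import env
print(env.job_done())"
```

```text
the job is handed in; nothing more can be done
None
```

The job is done and handed in at about 30 s of the 118 s allowed: both spice jars stand in the wooden tray, the tumbler and jug stand in the white tray, the lemon is in the upright bowl, and the mill and bottle look undisturbed in the last pictures; the hand-in call did not return a verdict.

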